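# Offer up the hinge leaf to the door jamb and hold it for the pin

## Task

Two steel hinge leaves stand in slotted wooden stands; take the one with a single knuckle in the middle of its edge, lift it out, bring its knuckle between the two knuckles on the wooden jamb block, and feel it gently home into the black V-shaped seat, so that the three knuckle holes line up on one upright axis. Finish while still gripping the leaf there, upright and lightly pressed into the seat, ready for somebody else to drop in the pin: do not let go. Do not force it, and leave the other leaf, the pin, the brush and the sneaker alone.

Things in the scene. Friction and masses are not known exactly. Their poses are not given: they have to be found in the camera images.
- leaf_center (a point): Centre of the plate of the hinge leaf to fit: a steel plate 80 long (x) x 10 thick (y) x 70 tall (z) mm, standing on edge, its lower 10 mm in the slot of a stand. Pinch it across its 10 mm thickness from above. Leaf axes: x points along the plate towards its knuckle, y across the plate, z up. The plate's bottom edge is 35 mm below this point. Mass about 0.3 kg, varies.
- leaf_knuckle (a point): Middle of that leaf's only knuckle, on its hole axis: an upright tube 24 mm in diameter, 34 mm tall, with a 12 mm hole, 56 mm along the leaf's x from leaf_center and at the same height; its axis is the leaf's z. Between the plate (which ends 40 mm from leaf_center) and the tube is a web 10 mm thick and 34 mm tall. Same axes as leaf_center.
- jamb_axis (a point): Point on the hinge axis of the jamb block, midway in height between its two fixed knuckles: where leaf_knuckle belongs, 85 mm above the table. Axes as jamb. The fixed knuckles are upright tubes 24 mm in diameter, 12 mm hole, 25 mm tall; the upper one begins 23 mm above this point, the lower one ends 23 mm below it, so the gap is 46 mm for the 34 mm knuckle. The leaf comes in level from jamb -x, moving along jamb +x.
- jamb: Fixed wooden door-post block, 50 (x) x 80 (y) x 135 (z) mm on a 12 mm plywood foot 120 x 120 mm reaching 50 mm from the origin on the -x side; origin at the centre of the block's underside on the table. Its -x face, turned towards the robot and its right, carries a steel leaf with two knuckles; their axis is upright at 50 mm in -x from the origin. It does not move.
- seat: Black V-shaped seat fixed to the jamb between the two knuckles, 42 mm tall; origin on the hinge axis at jamb_axis. Its two upright walls stand at 45 degrees either side, closing towards jamb +x, mouth about 32 mm wide at the hinge axis. A 24 mm knuckle pushed along jamb +x stops against both walls exactly when its hole is on the hinge axis. Rigid.
- stand_a: Fixed wooden stand of the leaf to fit, 80 (x) x 60 (y) x 18 (z) mm, with a slot along x, 13 mm wide and 10 mm deep, open above and at both ends; origin at the centre of its underside. The plate stands in the slot on a floor 8 mm above the table.
- spare_center (a point): Plate centre of the other leaf, to be left alone in its own like stand: same plate, but with two knuckles, at the top and at the bottom of its edge, and a gap between.
- pin: Loose steel hinge pin, 8 mm thick and 122 mm long with a square head, lying in a grey tray 170 x 60 x 22 mm. Left alone.
- brush_mid (a point): Middle of a cleaning brush lying on the table. Left alone.
- sneaker_mid (a point): Middle of a grey sneaker, 270 x 92 x 95 mm, standing on the table. Left alone.
- leaf: The leaf to fit as a whole; origin at the middle of the plate's bottom edge, 35 mm below leaf_center, same axes.
Mind the look-alikes: they are no part of the job. Leave any green look-alike of the leaf alone. Leave any green look-alike of the jamb alone.

How it is judged:
By the outcome, as a careful person would: the job done as asked, in the order asked, and still so for the second after the job is handed in, while the arm keeps its last pose, push and grip.
It also fails if it takes over 38 s, if anything falls off the work surface, if the arm or the gripper's body presses on something with over 40 N, if the wrist force passes 120 N, or if a joint passes its speed limit or range.

## Robot

A 7-joint arm with a two-finger parallel gripper is mounted at the origin on the work surface. World frame = base frame: x ahead of the robot, y to its left, z up, the work surface at z = 0. Lengths are in m, angles in degrees, forces in N, time in s.
With the tool pointing down it reaches from about 0.35 to 0.9 m from the base axis. Payload 8.1 kg.
Tool frame: the origin (TCP) lies at the very end of the fingers, on their centre line; the grasp point (between the pads) lies 19 mm behind it (pinch_z is the distance from the TCP to the grasp point, in m); z points along the fingers, y is the direction in which the jaws open and shut (so a half turn about z gives the same grasp; the last joint's range is limited). The gripper opens to 92 mm and grips with 3 to 60 N. Pads are 19 mm wide; open, the fingers measure 130 mm over their backs; the gripper's body (75 mm by 190 mm) begins 47 mm behind the grasp point.
Start: joints at [-81.337, 24.895, 1.432, 90.138, -0.665, 64.973, -4.303], TCP at [0.157, 0.605, 0.227] pointing down, gripper open.
Joint ranges: [-149.89, 149.89], [-25.12, 119.58], [-72.63, 75.52], [4.76, 147.25], [-75.54, 255.54], [6.69, 114.76], [-157.13, 157.13]. Speed limits (degrees/s): [127.2, 127.2, 172.46, 172.46, 180, 180, 180].

## Interface

Orientations are given as a 3x3 rotation matrix whose columns are the frame's x, y, z axes.
In Python, from workcell import get_obs, camera, camera_info, close_job, pinch_z gives the robot as it stands. The module is installed in compiled form; this text tells all that it offers.
- The arm moves only by the shell command python3 -m crank 'ROWS' [FORCE]. ROWS is JSON, a list of rows, each a list of 3 entries, a list of its own where there are three numbers: the turn, a rotation vector about the tool's x, y, z each as a share of pi rad, from -1 to 1, then the shift along the tool's x, y, z each as a share of 0.5 m, from -1 to 1, then the closure, from 0 (fully open) to 1 (shut). In form: [[[wx, wy, wz], [x, y, z], grip], ...]. A call has 1 to 12 rows; each row is the pose to reach, as a shift and turn from the pose measured when the call began, along the tool's axes at that moment, turning the shorter way round; what a row does not reach only later rows make up. A row lasts 1/12 s, in which the tool goes at most 41.7 mm and 7.16 degrees, less where a joint would pass 70% of its speed; a pose out of reach is approached as far as the arm can. A call with a number of a shift or a turn outside -1 to 1 is refused whole. A call with a gripper value outside its range is refused whole. The fingers move at their own pace and stop on an object; FORCE is the grip in N (left out, the last holds). Time passes only in rows, so rows that repeat a pose let the fingers close. It gives the time, the measured TCP pose, the force and the opening at its end, in the units of the state.
- get_obs(): the state, without advancing time (a new reading comes with each control period).
- camera(name): name is "scene" or "side" or "wrist"; returns the picture (480x640x3 uint8, red, green, blue); there is no depth.
- camera_info(name): a dict with "fx", "fy", "cx", "cy" (pixels), "world_from_camera" (4x4, takes a point from camera to world coordinates). Camera axes: x right, y down, z forward; pixel columns grow to the right and rows downward; lengths in m; the calibration is good to about 2 mm. A picture is of the moment at which its call begins: read the wrist's pose just before it. camera_info takes no time and is no camera call; for the wrist camera it gives the pose at the moment of the call.
- close_job(): hands the job in, once; it reports no verdict.
The state is a dict: "time_s": time; "joint_pos": joint angles; "joint_vel": joint speeds; "tau": joint torques, N m; "eef_pos": TCP position; "ee_rot": TCP orientation; "wrist_force": force on the tool from outside, world axes, zero at the start; "torque": the same for the moment, N m; "opening": finger opening in m.
Only numpy, scipy, OpenCV 4.12 (cv2) and the standard library are available. Lean on these libraries where they do the work, as an engineer would, in place of code of your own. Each camera call takes 0.05 s, during which the arm holds its last target. There are 200 camera calls.

## Working session

There is one attempt and no reset: what is moved stays moved. The work goes in short steps, Python scripts to look and compute and a shell command to move; the robot and the scene stay as the last step left them, time stands still between calls to the robot, and variables do not carry over. Pictures are saved under pics/ and viewed, about 8 in all and at most 12, crops included, and the job is handed in when it is done.

```bash
mkdir -p pics
python3 - <<'E'
from workcell import *
import cv2,numpy as np
for n in("scene","side"):
    im=camera(n);cv2.imwrite(f"pics/{n}0.png",im[:,:,::-1])
    i=camera_info(n);print(n,i["fx"],i["fy"],i["cx"],i["cy"],np.round(i["world_from_camera"],4).tolist())
o=get_obs();print(o,pinch_z)
E
```

```text
scene 575.9064292307297 575.9064292307297 329.67281284440895 239.64752358672163 [[0.7282, 0.3846, -0.5673, 1.4218], [0.6854, -0.4069, 0.6039, -0.8178], [0.0014, -0.8285, -0.5599, 0.866], [0.0, 0.0, 0.0, 1.0]]
side 572.4858875511654 572.4858875511654 318.9711376983076 238.01937149351215 [[0.8703, -0.2895, 0.3984, 0.1355], [-0.4921, -0.5422, 0.681, -0.8234], [0.0189, -0.7888, -0.6144, 0.8453], [0.0, 0.0, 0.0, 1.0]]
{'time_s': 0.1, 'joint_pos': array([-81.33777238,  24.93219051,   1.43225521,  90.18483208,
        -0.66368174,  64.97284179,  -4.30302658]), 'joint_vel': array([-0.09756872, -0.13651914,  0.02631469, -0.14441131, -0.05418434,
       -0.12708815,  0.03805766]), 'tau': array([ 3.21474930e-03, -6.69118166e+01,  9.88151059e-01, -3.15141320e+01,
       -6.04384742e-02,  3.74350639e-02,  8.82184941e-05]), 'eef_pos': array([0.15687242, 0.60451317, 0.22602028]), 'ee_rot': array([[-9.67947559e-01,  2.51152305e-01, -2.05894488e-04],
       [ 2.51152342e-01,  9.67946546e-01, -1.40882103e-03],
       [-1.54533790e-04, -1.41537576e-03, -9.99998986e-01]]), 'wrist_force': array([ 0.34749231, -0.52295426, -0.61151412]), 'torque': array([ 0.00798093, -0.05364403, -0.04433178]), 'opening': 0.09185461308772433} 0.0188
```

View pics/scene0.png

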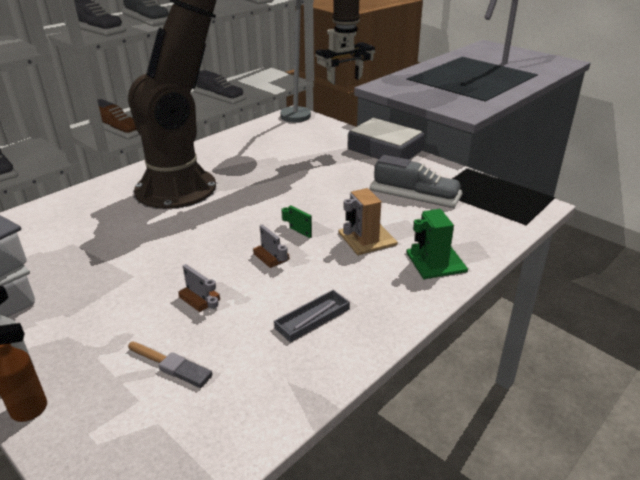

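View pics/side0.png

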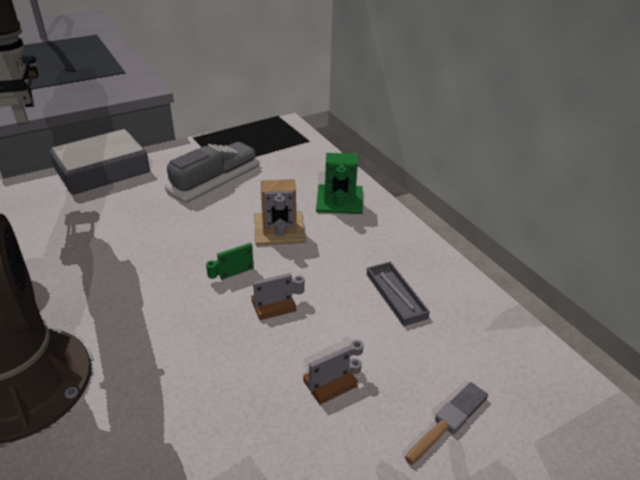

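Leaf candidates: A at side (275,293)/scene (270,245) shows one mid-edge knuckle. B at side (333,370)/scene (200,287) shows two, so it is the spare. The green one at side (232,262) is a look-alike. The wooden jamb is at side (279,212)/scene (365,220), and the green jamb is ignored. I'll confirm A in an enlarged crop.

Run:
```python
import cv2,numpy as np
a=cv2.imread("pics/scene0.png");b=cv2.imread("pics/side0.png")
f=lambda im,x,y:cv2.resize(im[y:y+75,x:x+100],(400,300),interpolation=cv2.INTER_CUBIC)
cv2.imwrite("pics/crop1.png",np.vstack([np.hstack([f(a,225,205),f(b,230,260)]),np.hstack([f(a,315,180),f(b,230,175)])]))
```

```text
(no output)
```

View pics/crop1.png

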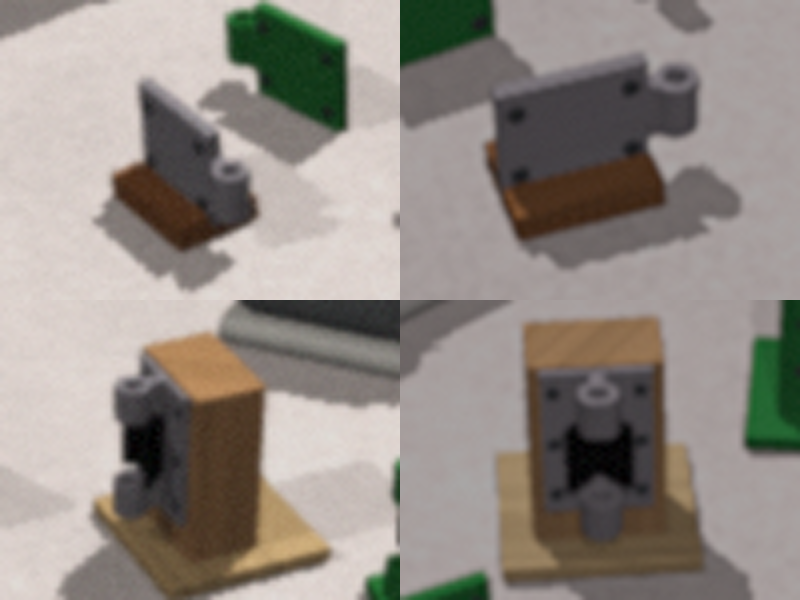

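Crop confirms A: a single mid-edge knuckle. The wooden jamb also shows clearly, with two knuckles and the black V. Next I'll cast rays onto the known heights.

```bash
cat > h.py <<'E'
import numpy as np
from workcell import *
def ray(n,u,v,z,info=None):
    i=info or camera_info(n);T=np.array(i["world_from_camera"])
    d=T[:3,:3]@[(u-i["cx"])/i["fx"],(v-i["cy"])/i["fy"],1];o=T[:3,3]
    return o+d*(z-o[2])/d[2]
def proj(n,p,info=None):
    i=info or camera_info(n);T=np.linalg.inv(i["world_from_camera"]);q=T[:3,:3]@p+T[:3,3]
    return np.array([q[0]/q[2]*i["fx"]+i["cx"],q[1]/q[2]*i["fy"]+i["cy"]])
E
python3 - <<'E'
from h import *
c=lambda x0,y0,u,v:(x0+(u+.5)/4-.5,y0+(v+.5)/4-.5)
def show(l,z,s=None,d=None,so=(225,205),do=(230,260)):
    r=[]
    if s: r.append(ray("scene",*c(*so,*s),z))
    if d: r.append(ray("side",*c(*do,*d),z))
    print(l,*[np.round(x[:2]*1000,1) for x in r])
show("plate top rear",.078,(145,82),(97,92))
show("plate top front",.078,(215,135),(245,60))
show("leaf knuckle top",.060,(230,168),(278,74))
J=dict(so=(315,180),do=(230,175))
show("jamb kn top",.133,(135,83),(198,95),**J)
for s,d in (((143,50),(130,72)),((210,35),(125,25)),((265,88),(260,18)),((195,102),(265,65))): show("blk",.135,s,d,**J)
show("foot",.012,(95,205),(105,272),**J);show("foot",.012,(165,290),(302,266),**J);show("foot",.012,(328,250),(288,148),**J)
E
```

```text
plate top rear [451.5 -39.9] [448.9 -37.1]
plate top front [528.3 -50.3] [524.1 -50.6]
leaf knuckle top [541.4 -51. ] [543.2 -50. ]
jamb kn top [592.1 134.3] [589.8 132.4]
blk [569.9 166.9] [565.2 168.1]
blk [588.4 211.9] [583.4 214. ]
blk [657.8 183.2] [655.8 184.5]
blk [637.1 139.9] [635.3 139.2]
foot [544.7 150.3] [537.1 154.6]
foot [644.7 107.8] [641.3 105.3]
foot [692.7 215.8] [690.5 215. ]
```

Leaf knuckle is at about (0.5425, -0.0505) with leaf x at about -8°. The jamb axis is at about (0.591, 0.133), direction about 66°. A half-turned grasp keeps joint 7 mid-range, so I'm moving now.

```bash
python3 -m crank '[[[0,0,0.47],[-0.64,-0.72,0.0],0],[[0,0,0.47],[-0.64,-0.72,0.0],0],[[0,0,0.47],[-0.64,-0.72,0.0],0],[[0,0,0.47],[-0.64,-0.72,0.0],0],[[0,0,0.47],[-0.64,-0.72,0.0],0],[[0,0,0.47],[-0.64,-0.72,0.0],0],[[0,0,0.47],[-0.64,-0.72,0.0],0],[[0,0,0.47],[-0.64,-0.72,0.0],0],[[0,0,0.47],[-0.64,-0.72,0.0],0],[[0,0,0.47],[-0.64,-0.72,0.0],0],[[0,0,0.47],[-0.64,-0.72,0.0],0],[[0,0,0.47],[-0.64,-0.72,0.0],0]]' 40
cat >> h.py <<'E'
from scipy.spatial.transform import Rotation as R
def plan(pos,yaw):
    "rows' turn & shift to bring TCP to pos, pointing down with tool y at world angle yaw (deg)"
    o=get_obs();M=np.array(o["ee_rot"]);a=np.radians(yaw)
    y=np.array([np.cos(a),np.sin(a),0]);z=np.array([0,0,-1.]);T=np.c_[np.cross(y,z),y,z]
    print("t",o["time_s"],"tcp",np.round(o["eef_pos"],4),"q",np.round(o["joint_pos"],1),"F",np.round(o["wrist_force"],1),"open",round(o["opening"],4))
    print("turn",np.round(R.from_matrix(M.T@T).as_rotvec()/np.pi,4),"shift",np.round(M.T@(np.array(pos)-o["eef_pos"])/.5,4))
E
python3 -c "
from h import *
plan((.487,-.043,.17),-98)"
```

```text
time_s: 1.1
eef_pos: [0.3773, 0.1714, 0.2266]
ee_rot: [[0.169, 0.986, -0.0], [0.986, -0.169, -0.002], [-0.002, 0.0, -1.0]]
wrist_force: [0.6, -1.0, -0.3]
opening: 0.0922
t 1.1 tcp [0.3773 0.1714 0.2266] q [-57.9   4.2  28.3 119.1  -2.3  57.2 -38.2] F [ 0.6 -1.  -0.3] open 0.0922
turn [5.000e-04 4.000e-04 4.904e-01] shift [-0.3853  0.2887  0.114 ]
```

```bash
python3 -m crank '[[[0,0,0.49],[-0.385,0.289,0.05],0],[[0,0,0.49],[-0.385,0.289,0.05],0],[[0,0,0.49],[-0.385,0.289,0.05],0],[[0,0,0.49],[-0.385,0.289,0.05],0],[[0,0,0.49],[-0.385,0.289,0.05],0],[[0,0,0.49],[-0.385,0.289,0.05],0],[[0,0,0.49],[-0.385,0.289,0.05],0],[[0,0,0.49],[-0.385,0.289,0.05],0],[[0,0,0.49],[-0.385,0.289,0.05],0],[[0,0,0.49],[-0.385,0.289,0.05],0],[[0,0,0.49],[-0.385,0.289,0.05],0],[[0,0,0.49],[-0.385,0.289,0.05],0]]'
python3 -c "
from h import *
import cv2,pickle
plan((.487,-.043,.042),-98)
i=camera_info('wrist');im=camera('wrist');cv2.imwrite('pics/w1.png',im[:,:,::-1]);pickle.dump(i,open('w1.pkl','wb'))
print(np.round(i['world_from_camera'],3))
for p in [(.4473,-.0374,.078),(.5266,-.0486,.078),(.5425,-.0505,.06)]:print(proj('',np.array(p),i).round(1))"
```

```text
time_s: 2.1
eef_pos: [0.4869, -0.0428, 0.2018]
ee_rot: [[0.995, -0.095, -0.001], [-0.095, -0.995, -0.002], [-0.0, 0.002, -1.0]]
wrist_force: [0.9, 0.0, -0.2]
opening: 0.0917
t 2.1 tcp [ 0.4869 -0.0428  0.2018] q [-43.6  18.4  54.8 113.5 -17.8  57.  -75.8] F [ 0.9  0.  -0.2] open 0.0917
turn [0.0006 0.0001 0.0142] shift [ 3.000e-04 -2.000e-04  3.197e-01]
[[-0.095 -0.955 -0.279  0.562]
 [-0.995  0.092  0.024 -0.048]
 [ 0.002  0.28  -0.96   0.36 ]
 [ 0.     0.     0.     1.   ]]
[311.4 274.5]
[316.5 167.6]
[316.7 142.3]
```

View pics/w1.png

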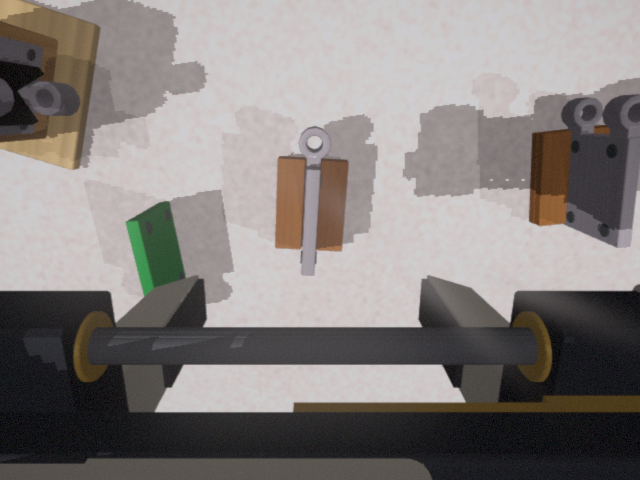

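Wrist view: leaf knuckle hole at (315,142.5), plate rear end at (308,275), plate front top at about (313,167), and the jamb's upper knuckle hole at (45,98).

```bash
python3 -c "
from h import *
import pickle
i=pickle.load(open('w1.pkl','rb'))
for u,v,z in [(315,142.5,.06),(308,274,.078),(313,167,.078),(45,98,.133)]:print(ray('',u,v,z,i).round(4))"
```

```text
[ 0.5425 -0.0492  0.06  ]
[ 0.448  -0.0349  0.078 ]
[ 0.5272 -0.0462  0.078 ]
[0.5842 0.0923 0.133 ]
```

That point is the lower knuckle's top (z=0.062), which gives an axis of about (0.591, 0.136), agreeing with the other views. Descend to grasp.

```bash
python3 -m crank '[[[0,0,0.015],[0,-0.002,0.06],0],[[0,0,0.015],[0,-0.002,0.13],0],[[0,0,0.015],[0,-0.002,0.20],0],[[0,0,0.015],[0,-0.002,0.25],0],[[0,0,0.015],[0,-0.002,0.29],0],[[0,0,0.015],[0,-0.002,0.31],0],[[0,0,0.015],[0,-0.002,0.32],0],[[0,0,0.015],[0,-0.002,0.32],0]]'
python3 -c "
from h import *
plan((.4871,-.0416,.042),-98.3)"
```

```text
time_s: 2.82
eef_pos: [0.4867, -0.042, 0.0413]
ee_rot: [[0.989, -0.149, -0.002], [-0.149, -0.989, -0.002], [-0.001, 0.002, -1.0]]
wrist_force: [-0.5, 0.2, 0.9]
opening: 0.0919
t 2.8167 tcp [ 0.4867 -0.042   0.0413] q [-31.4  32.3  41.7 122.3 -35.2  37.9 -63.9] F [-0.5  0.2  0.9] open 0.0919
turn [ 0.0007  0.0005 -0.0016] shift [ 0.0007 -0.001  -0.0013]
```

Close with a moderate force first.

```bash
python3 -m crank '[[[0,0,0],[0,0,0],0.6],[[0,0,0],[0,0,0],0.8],[[0,0,0],[0,0,0],1],[[0,0,0],[0,0,0],1],[[0,0,0],[0,0,0],1],[[0,0,0],[0,0,0],1],[[0,0,0],[0,0,0],1],[[0,0,0],[0,0,0],1],[[0,0,0],[0,0,0],1],[[0,0,0],[0,0,0],1]]' 40
python3 -c "
from h import *
plan((.4871,-.0416,.042),-98.3)"
```

```text
time_s: 3.65
eef_pos: [0.4867, -0.0421, 0.0413]
ee_rot: [[0.989, -0.149, -0.002], [-0.149, -0.989, -0.002], [-0.001, 0.002, -1.0]]
wrist_force: [0.1, -0.8, -0.5]
opening: 0.0297
t 3.65 tcp [ 0.4867 -0.0421  0.0413] q [-31.4  32.3  41.7 122.3 -35.2  37.9 -63.9] F [ 0.1 -0.8 -0.5] open 0.0297
turn [ 0.0007  0.0005 -0.0016] shift [ 0.0007 -0.001  -0.0013]
```

```bash
python3 -m crank '[[[0,0,0],[0,0,0],1],[[0,0,0],[0,0,0],1],[[0,0,0],[0,0,0],1],[[0,0,0],[0,0,0],1],[[0,0,0],[0,0,0],1],[[0,0,0],[0,0,0],1]]' 40
```

```text
time_s: 4.15
eef_pos: [0.4866, -0.0421, 0.0413]
ee_rot: [[0.989, -0.149, -0.002], [-0.149, -0.989, -0.002], [-0.002, 0.002, -1.0]]
wrist_force: [-0.3, -0.9, -0.9]
opening: 0.0098
```

```bash
python3 -m crank '[[[0,0,0],[0,0,-0.02],1],[[0,0,0],[0,0,-0.05],1],[[0,0,0],[0,0,-0.10],1],[[0,0,0],[0,0,-0.16],1],[[0,0,0],[0,0,-0.21],1],[[0,0,0],[0,0,-0.24],1],[[0,0,0],[0,0,-0.24],1]]' 40
python3 -c "
from h import *
import pickle
i=pickle.load(open('w1.pkl','rb'))
for u,v in [(128,221),(168,202),(150,292),(183,285)]:print('green',ray('',u,v,.07,i).round(3))
for u,v in [(290,205),(312,216)]:print('green sc',ray('scene',u,v,.07).round(3))
a=np.radians(66);d=np.array([np.cos(a),np.sin(a),0])
c=np.array([.591,.134,.162])-d*(.056+.06);print(c)
plan(c,-24)"
```

```text
time_s: 4.73
eef_pos: [0.4884, -0.0422, 0.1644]
ee_rot: [[0.989, -0.15, 0.003], [-0.15, -0.989, -0.001], [0.003, 0.001, -1.0]]
wrist_force: [1.0, -0.1, -2.6]
opening: 0.0096
green [0.5   0.094 0.07 ]
green [0.511 0.062 0.07 ]
green [0.442 0.09  0.07 ]
green [0.445 0.063 0.07 ]
green sc [0.422 0.089 0.07 ]
green sc [0.506 0.09  0.07 ]
[0.54381855 0.02802873 0.162     ]
t 4.7333 tcp [ 0.4884 -0.0422  0.1644] q [-41.7  21.9  53.6 116.2 -22.2  52.4 -74.8] F [ 1.  -0.1 -2.6] open 0.0096
turn [ 0.0008 -0.0006 -0.4145] shift [ 0.0886 -0.1555  0.0049]
```

```bash
python3 -m crank '[[[0,0,-0.03],[0.004,-0.008,0],1],[[0,0,-0.07],[0.012,-0.023,0],1],[[0,0,-0.11],[0.022,-0.04,0],1],[[0,0,-0.15],[0.03,-0.055,0],1],[[0,0,-0.19],[0.04,-0.07,0],1],[[0,0,-0.23],[0.05,-0.085,0],1],[[0,0,-0.27],[0.058,-0.1,0],1],[[0,0,-0.31],[0.066,-0.115,0],1],[[0,0,-0.35],[0.074,-0.13,0],1],[[0,0,-0.385],[0.082,-0.145,0],1],[[0,0,-0.408],[0.087,-0.153,0],1],[[0,0,-0.4145],[0.0886,-0.1555,0],1]]' 40
python3 -c "
from h import *
import cv2,pickle
i=camera_info('wrist');im=camera('wrist');cv2.imwrite('pics/w2.png',im[:,:,::-1]);pickle.dump(i,open('w2.pkl','wb'))
plan((.5438,.028,.0833),-24)
print(proj('',np.array([.591,.134,.133]),i))
"
```

```text
time_s: 5.73
eef_pos: [0.5435, 0.0287, 0.1636]
ee_rot: [[0.403, 0.915, 0.001], [0.915, -0.403, -0.001], [-0.0, 0.001, -1.0]]
wrist_force: [-0.8, -0.1, -2.6]
opening: 0.0101
t 5.7833 tcp [0.5434 0.0284 0.1636] q [-31.7  22.6  31.1 108.  -14.3  53.2 -17.8] F [ 0.3  0.2 -2.6] open 0.0099
turn [0.0005 0.0002 0.0007] shift [-0.0003  0.0008  0.1607]
[316.27221427  19.13724162]
```

View pics/w2.png

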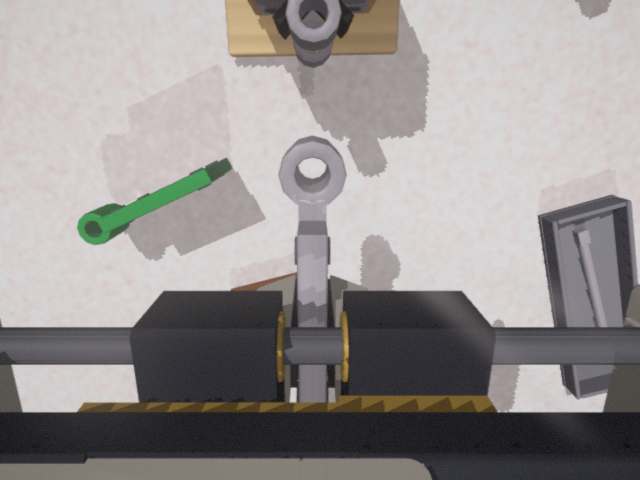

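Wrist view: the gripped leaf's knuckle hole is at (313,167), the jamb's upper knuckle hole at about (314,13), and the foot edge is level, (228,54)–(397,53). So the yaw is matched. Computing the offset.

```bash
python3 -c "
from h import *
import pickle
i=pickle.load(open('w2.pkl','rb'))
M=np.array(get_obs()['ee_rot']);t=np.array(get_obs()['eef_pos'])
P=[ray('',u,v,z,i) for u,v,z in [(313,168,.1823),(312,395,.2003),(314,13,.133),(228,54,.012),(397,53,.012)]]
P[1]=ray('',312.5,235,.2003,i)
for p in P: print(p.round(4),'tool',(M.T@(p-t)).round(4))
e=P[4]-P[3];print('jamb x angle',np.degrees(np.arctan2(e[1],e[0]))+90)
"
```

```text
[0.5669 0.0831 0.1823] tool [ 0.0595 -0.0007 -0.0187]
[0.5591 0.0661 0.2003] tool [ 0.0408 -0.0008 -0.0367]
[0.5911 0.1365 0.133 ] tool [ 0.1182 -0.0002  0.0306]
[0.5361 0.1606 0.012 ] tool [ 0.118  -0.0605  0.1515]
[0.6459 0.1131 0.012 ] tool [0.119  0.0592 0.1517]
jamb x angle 66.57639469008404
```

```bash
python3 -m crank '[[[0,0,0.002],[0,0.001,0.02],1],[[0,0,0.002],[0,0.001,0.06],1],[[0,0,0.002],[0,0.001,0.10],1],[[0,0,0.002],[0,0.001,0.14],1],[[0,0,0.002],[0,0.001,0.156],1],[[0,0,0.002],[0,0.001,0.1605],1],[[0,0,0.002],[0,0.001,0.1605],1]]' 40
python3 -m crank '[[[0,0,0],[0.015,0,0],1],[[0,0,0],[0.03,0,0],1],[[0,0,0],[0.045,0,0],1],[[0,0,0],[0.06,0,0],1],[[0,0,0],[0.07,0,0],1],[[0,0,0],[0.07,0,0],1],[[0,0,0],[0.07,0,0],1]]' 40
python3 -c "
from h import *
import cv2,pickle
i=camera_info('wrist');im=camera('wrist');cv2.imwrite('pics/w3.png',im[:,:,::-1]);pickle.dump(i,open('w3.pkl','wb'))
s=camera('side');c=lambda im,x,y:cv2.resize(im[y:y+75,x:x+100],(400,300),interpolation=cv2.INTER_CUBIC)
a=cv2.resize(im[:240,170:490],(400,300));q=camera('scene')
cv2.imwrite('pics/crop3.png',np.hstack([a,c(s,230,175)])[:,:,::-1])
plan((.568,.083,.0833),-23.7)
"
```

```text
time_s: 6.37
eef_pos: [0.5435, 0.0277, 0.0828]
ee_rot: [[0.412, 0.911, -0.0], [0.911, -0.412, -0.002], [-0.002, 0.001, -1.0]]
wrist_force: [-0.0, -0.1, -3.0]
opening: 0.0097
time_s: 6.95
eef_pos: [0.5579, 0.06, 0.0828]
ee_rot: [[0.411, 0.912, -0.0], [0.912, -0.411, -0.002], [-0.002, 0.001, -1.0]]
wrist_force: [-0.1, -1.2, -3.2]
opening: 0.0097
t 7.1 tcp [0.5577 0.059  0.0828] q [-31.4  30.2  27.8 109.9 -19.4  44.6 -17.1] F [-0.6 -0.1 -3. ] open 0.0102
turn [ 0.0002  0.0007 -0.0037] shift [ 0.0522 -0.0009 -0.0011]
```

View pics/crop3.png

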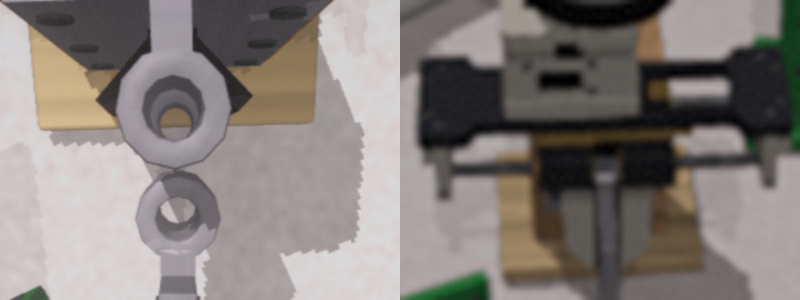

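Upper jamb knuckle rim centre at w3 px (309.5,83) and leaf knuckle rim centre at (311.5,170). Both holes are lined up nearly ahead.

```bash
python3 -c "
from h import *
import pickle
i=pickle.load(open('w3.pkl','rb'))
o=get_obs();M=np.array(o['ee_rot']);t=np.array(o['eef_pos'])
for u,v,z in [(309,83,.133),(311.5,168,.1015),(201,103,.012),(420,100,.012)]:
  p=ray('',u,v,z,i); print(p.round(4),'tool',(M.T@(p-t)).round(4))
"
```

```text
[0.5913 0.1378 0.133 ] tool [ 0.0856 -0.0019 -0.0504]
[0.5814 0.1144 0.1015] tool [ 0.0602 -0.0012 -0.0188]
[0.5366 0.1603 0.012 ] tool [ 0.0837 -0.061   0.0706]
[0.6451 0.1131 0.012 ] tool [0.0854 0.0573 0.0706]
```

```bash
python3 -m crank '[[[0,0,-0.003],[0.01,0,0],1],[[0,0,-0.003],[0.02,0,0],1],[[0,0,-0.003],[0.03,0,0],1],[[0,0,-0.003],[0.035,0,0],1],[[0,0,-0.003],[0.038,0,0],1],[[0,0,-0.003],[0.038,0,0],1]]' 40
python3 -m crank '[[[0,0,0],[0.001,0,0],1],[[0,0,0],[0.002,0,0],1],[[0,0,0],[0.003,0,0],1],[[0,0,0],[0.004,0,0],1],[[0,0,0],[0.004,0,0],1]]' 40
python3 -c "
from h import *
plan((.568,.083,.0833),-23.7)
o=get_obs();print((np.array(o['ee_rot']).T@o['wrist_force']).round(1),o['torque'])"
```

```text
time_s: 7.6
eef_pos: [0.5656, 0.0769, 0.0826]
ee_rot: [[0.403, 0.915, -0.0], [0.915, -0.403, -0.002], [-0.002, 0.0, -1.0]]
wrist_force: [-0.6, -0.3, -2.7]
opening: 0.0096
time_s: 8.02
eef_pos: [0.5664, 0.0788, 0.0826]
ee_rot: [[0.403, 0.915, -0.0], [0.915, -0.403, -0.002], [-0.002, 0.0, -1.0]]
wrist_force: [-0.4, 0.6, -2.5]
opening: 0.0096
t 8.0167 tcp [0.5664 0.0788 0.0826] q [-32.7  31.   27.6 108.3 -19.5  45.3 -18.4] F [-0.4  0.6 -2.5] open 0.0096
turn [ 0.0001  0.0006 -0.0004] shift [ 0.009  -0.0006 -0.0013]
[ 0.4 -0.6  2.5] [-0.12054683  0.13424184  0.00264992]
```

Free so far, with about 4 mm to go. Creep on.

```bash
python3 -m crank '[[[0,0,0],[0.001,0,0],1],[[0,0,0],[0.002,0,0],1],[[0,0,0],[0.003,0,0],1],[[0,0,0],[0.004,0,0],1],[[0,0,0],[0.004,0,0],1]]' 40
python3 -m crank '[[[0,0,0],[0.001,0,0],1],[[0,0,0],[0.002,0,0],1],[[0,0,0],[0.002,0,0],1]]' 40
python3 -m crank '[[[0,0,0],[0.001,0,0],1],[[0,0,0],[0.002,0,0],1],[[0,0,0],[0.002,0,0],1]]' 40
```

```text
time_s: 8.43
eef_pos: [0.5673, 0.0808, 0.0827]
ee_rot: [[0.403, 0.915, -0.0], [0.915, -0.403, -0.002], [-0.002, 0.0, -1.0]]
wrist_force: [-0.3, -1.1, -2.8]
opening: 0.0098
time_s: 8.68
eef_pos: [0.5678, 0.0818, 0.0827]
ee_rot: [[0.403, 0.915, -0.0], [0.915, -0.403, -0.002], [-0.002, 0.0, -1.0]]
wrist_force: [0.1, -0.1, -2.8]
opening: 0.0096
time_s: 8.93
eef_pos: [0.5682, 0.0829, 0.0827]
ee_rot: [[0.403, 0.915, -0.0], [0.915, -0.403, -0.002], [-0.002, 0.0, -1.0]]
wrist_force: [-1.3, 0.1, -3.0]
opening: 0.0096
```

```bash
python3 -m crank '[[[0,0,0],[0.001,0,0],1],[[0,0,0],[0.002,0,0],1],[[0,0,0],[0.002,0,0],1]]' 40
python3 -m crank '[[[0,0,0],[0.001,0,0],1],[[0,0,0],[0.0015,0,0],1],[[0,0,0],[0.0015,0,0],1]]' 40
```

```text
time_s: 9.18
eef_pos: [0.5687, 0.0839, 0.0826]
ee_rot: [[0.403, 0.915, -0.0], [0.915, -0.403, -0.002], [-0.002, 0.001, -1.0]]
wrist_force: [-0.5, -1.0, -2.2]
opening: 0.0096
time_s: 9.43
eef_pos: [0.569, 0.0847, 0.0826]
ee_rot: [[0.403, 0.915, -0.0], [0.915, -0.403, -0.002], [-0.002, 0.0, -1.0]]
wrist_force: [-0.1, -0.2, -3.1]
opening: 0.0098
```

```bash
python3 -m crank '[[[0,0,0],[0.001,0,0],1],[[0,0,0],[0.0015,0,0],1],[[0,0,0],[0.0015,0,0],1]]' 40
python3 -m crank '[[[0,0,0],[0.001,0,0],1],[[0,0,0],[0.0015,0,0],1],[[0,0,0],[0.0015,0,0],1]]' 40
python3 -c "
from h import *
o=get_obs();print((np.array(o['ee_rot']).T@o['wrist_force']).round(1),o['torque'])"
```

```text
time_s: 9.68
eef_pos: [0.569, 0.0851, 0.0825]
ee_rot: [[0.403, 0.915, -0.001], [0.915, -0.403, -0.002], [-0.002, -0.0, -1.0]]
wrist_force: [-1.5, -2.1, -2.5]
opening: 0.0097
time_s: 9.93
eef_pos: [0.569, 0.0853, 0.0825]
ee_rot: [[0.403, 0.915, -0.001], [0.915, -0.403, -0.003], [-0.003, -0.0, -1.0]]
wrist_force: [-3.4, -2.9, -0.8]
opening: 0.0098
[-4.1 -1.9  0.8] [-0.78291462  0.57020786  0.04014039]
```

Contact felt (tool x -4.1 N, tool y -1.9 N). Both walls are nearly loaded, so I'll ease slightly to tool -y with a little more push.

```bash
python3 -m crank '[[[0,0,0],[0.0015,-0.0006,0],1],[[0,0,0],[0.002,-0.0008,0],1],[[0,0,0],[0.002,-0.0008,0],1],[[0,0,0],[0.002,-0.0008,0],1]]' 40
python3 -c "
from h import *
o=get_obs();print(np.round(o['eef_pos'],5),(np.array(o['ee_rot']).T@o['wrist_force']).round(1),o['torque'])"
```

```text
time_s: 10.27
eef_pos: [0.5689, 0.0853, 0.0825]
ee_rot: [[0.404, 0.915, -0.002], [0.915, -0.404, -0.004], [-0.004, -0.0, -1.0]]
wrist_force: [-2.2, -6.3, -0.5]
opening: 0.0101
[0.56891 0.08534 0.08253] [-6.6  0.5  0.5] [-1.12222746  0.5871038   0.05472442]
```

Now 6.6 N straight along -x with no lateral component and no further motion, so it's seated on both walls. Check visually.

```bash
python3 -c "
from h import *
import cv2,pickle
i=camera_info('wrist');im=camera('wrist');pickle.dump(i,open('w4.pkl','wb'))
q=camera('scene')
a=cv2.resize(im[60:240,220:400],(400,400),interpolation=cv2.INTER_CUBIC);b=cv2.resize(q[170:260,310:400],(400,400),interpolation=cv2.INTER_CUBIC)
cv2.imwrite('pics/crop4.png',np.hstack([a,b])[:,:,::-1])
o=get_obs();print(o['time_s'],(np.array(o['ee_rot']).T@o['wrist_force']).round(1))
"
```

```text
10.3667 [-5.5 -0.2 -0.3]
```

View pics/crop4.png

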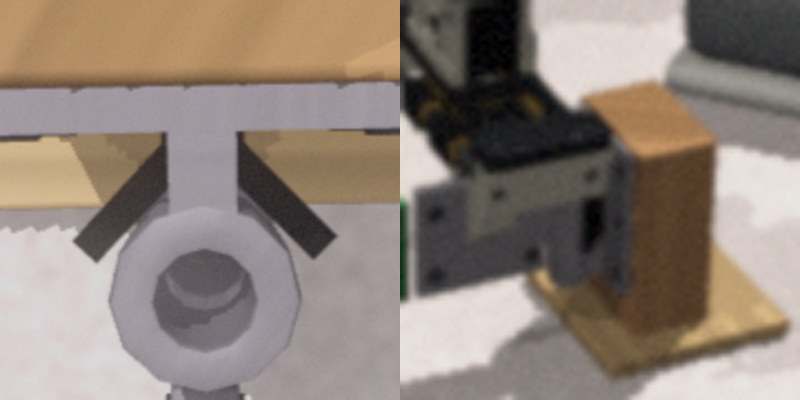

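Wrist view: the upper knuckle ring (205,298) sits squarely over the leaf's knuckle, symmetric between the V walls. The scene view shows the leaf level and upright in the gap. I'll check that the push persists, then hand in.

```bash
python3 -c "
from h import *
for k in range(10):
  camera('side')
  if k%3==0: o=get_obs();print(o['time_s'],np.round(o['eef_pos'],5),(np.array(o['ee_rot']).T@o['wrist_force']).round(1),o['opening'])
F=np.array(o['ee_rot']).T@o['wrist_force']
if -12<F[0]<-3 and abs(F[1])<3: close_job();print('closed')
"
```

```text
10.4167 [0.56891 0.08536 0.08253] [-6.7  0.4  0.9] 0.00954775318679203
10.5667 [0.5689  0.08532 0.08252] [-6.2  0.5  0.9] 0.009645483938887523
10.7167 [0.56889 0.08535 0.08253] [-5.3  0.4  0.3] 0.00965754502753181
10.8667 [0.5689  0.08536 0.08252] [-5.6 -0.6  1. ] 0.009827775866258692
the job is handed in; nothing more can be done
closed
```

I lifted the single-knuckle leaf out of its stand, turned it to match the jamb and brought its knuckle level between the two fixed knuckles. I then crept it along jamb +x until it stopped in the V seat, and handed the job in at about 10.9 s, still gripping.

**Last checks:**
- **Push:** it held steady at 5–7 N along the approach, with under 1 N sideways, so both walls are loaded.
- **Stillness and grip:** the gripper stayed put within 0.05 mm while I watched, with a 40 N grip on the 10 mm plate.
- **Upright:** the tool was tilted about 0.25°.
- **Alignment:** the pictures show the upper knuckle squarely over the leaf's knuckle and the leaf level in the gap. I did not measure the hole alignment directly.

**Disagreements:** the cameras differed by 2–4 mm on where the jamb axis is, so I went by contact for the final position. First contact was slightly off-centre, at about 2 N sideways, and I corrected it by easing the leaf across slightly.

I did not touch the other leaf, the pin, the brush, the sneaker or the green look-alikes.

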